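# Cull the shaker's spacer bars and gauge a sound one

### The job

Sort the shaker's grey spacer bars that lie loose on the bench: first put every short, chipped or bent bar in the white reject basket. Then check one of the sound bars in the bench gauge: open it, lay the bar flat and lengthwise between the jaws, in the middle of their width, slide the jaw gently shut by its handle until the bar is held against both jaws, without tilting the jaw, and leave it closed there. Lay all the other sound bars flat in the lanes of the steel rack, and do not shift the jars or the spoon.

Things in the scene. Friction and masses are not known exactly. Their poses are not given: they have to be found in the camera images.
- bar_a: Grey plastic shaker spacer bar, sound: straight, 64 x 24 x 24 mm, all corners whole. Origin at its centre; x along its length. Weighs about 55 g. Lies flat on the bench at the start; may be absent.
- bar_b: Grey plastic shaker spacer bar, sound: straight, 64 x 24 x 24 mm, all corners whole. Origin at its centre; x along its length. Weighs about 55 g. Lies flat on the bench at the start; may be absent.
- bar_c: Grey plastic shaker spacer bar, sound: straight, 64 x 24 x 24 mm, all corners whole. Origin at its centre; x along its length. Weighs about 55 g. Lies flat on the bench at the start; may be absent.
- bar_d: Grey plastic shaker spacer bar, sound: straight, 64 x 24 x 24 mm, all corners whole. Origin at its centre; x along its length. Weighs about 55 g. Lies flat on the bench at the start; may be absent.
- bar_e: Grey plastic spacer bar cut too short: 42 x 24 x 24 mm, otherwise whole. Origin at its centre; x along its length. May be absent.
- bar_f: Grey plastic spacer bar cut too short: 42 x 24 x 24 mm, otherwise whole. Origin at its centre; x along its length. May be absent.
- bar_g: Grey plastic spacer bar with a big chip: 64 mm long (x) and 24 x 24 mm, but at its +x end one corner is gone over 22 mm of length, leaving an 11 to 12 mm wide tongue on the -y side there. Origin at the centre of the 64 mm length and full section; whole for x from -32 to +12 mm, best gripped across y at x = -10 mm. May be absent.
- bar_h: Grey plastic spacer bar with a big chip: 64 mm long (x) and 24 x 24 mm, but at its +x end one corner is gone over 22 mm of length, leaving an 11 to 12 mm wide tongue on the -y side there. Origin at the centre of the 64 mm length and full section; whole for x from -32 to +12 mm, best gripped across y at x = -10 mm. May be absent.
- bar_i: Grey plastic spacer bar, bent: 24 x 24 mm section, one arm runs 34 mm from the origin along -x, the other 34 mm from the origin at 30 degrees from +x towards +y. Origin at the bend on the centre line; best gripped across y at x = -16 mm, on the straight arm. May be absent.
- basket: White plastic reject basket, open on top, fixed: 130 (x) x 170 (y) mm outside, 38 mm high, walls and floor 4 mm. Origin at the centre of its underside.
- rack: Low stainless steel rack, fixed: 92 (x) x 180 (y) mm, 4 mm floor, rims and two dividers 14 mm high above the bench (10 mm above its floor) and 4 mm thick. They form three lanes along x, 84 mm long and 52 to 56 mm wide, with centre lines at y = -58, 0 and +58 mm. Origin at the centre of its underside. A lane holds one bar.
- gauge: Bench caliper gauge, fixed: dark steel bed 175 (x) x 66 (y) mm, its top 14 mm above the bench, from x = -77 to +98 mm in this frame. A fixed steel jaw, 44 mm wide and reaching 48 mm above the bench, stands at the -x end with its face at x = -55 mm, looking to +x. The sliding jaw comes from +x. Origin on the bench under the middle of the bed, on the travel line (y = 0).
- gauge_carriage (a joint): Gap between the gauge's two jaw faces in m: 0 shut, 0.100 fully open; it grows as the sliding jaw moves along the gauge's +x, and stays where it is left (about 1.5 N of sliding friction).
- gauge_jaw: The sliding jaw: steel blade 40 mm wide (y), its top 44 mm above the bench, its face 26 mm to the -x side of this origin; a black handle stands over the origin. Origin 18 mm above the bench, where the jaw is hinged to its carriage by a stiff spring (3.5 N m/rad) so that it leans about y when its handle is pushed hard against a part (20 N leans it about 0.15 rad); z is upright when unloaded.
- gauge_handle (a point): Point in the sliding jaw's black handle at the height to grip, 64 mm above the bench. The handle is a post 12 mm (along the gauge's x) by 16 mm (y), topping out 75 mm above the bench; its foot is the jaw's block, whose top is 40 mm above the bench. It lies 26 mm behind (+x of) the jaw face.
- jar_a: Bystander: small amber glass jar, 44 mm across, 52 mm high, standing among the bars. Origin at the centre of its underside.
- jar_b: Bystander: small white jar, 40 mm across, 46 mm high, standing among the bars. Origin at the centre of its underside.
- spoon: Bystander: steel sampling spoon 170 mm long lying on the bench to the left of the gauge; x along its length.
There are look-alikes about, which are no part of the job. What is shaped like the bar_d but red or yellow is not meant.

How it is judged:
On the way, in this order (a step that is already met when the one before it is completed fails the run):
1. every short, chipped or bent bar lies in the basket, let go (x of bar_e in the frame of basket between -0.055 and 0.055 m and y of bar_e in the frame of basket between -0.075 and 0.075 m and z of bar_e in the frame of basket between 0 and 0.048 m and x of bar_f in the frame of basket between -0.055 and 0.055 m and y of bar_f in the frame of basket between -0.075 and 0.075 m and z of bar_f in the frame of basket between 0 and 0.048 m and x of bar_g in the frame of basket between -0.055 and 0.055 m and y of bar_g in the frame of basket between -0.075 and 0.075 m and z of bar_g in the frame of basket between 0 and 0.048 m and x of bar_h in the frame of basket between -0.055 and 0.055 m and y of bar_h in the frame of basket between -0.075 and 0.075 m and z of bar_h in the frame of basket between 0 and 0.048 m and x of bar_i in the frame of basket between -0.055 and 0.055 m and y of bar_i in the frame of basket between -0.075 and 0.075 m and z of bar_i in the frame of basket between 0 and 0.048 m and contact force between each of bar_e, bar_f, bar_g, bar_h, bar_i and the fingers below 0.1 N and linear speed of each of bar_e, bar_f, bar_g, bar_h, bar_i below 0.02 m/s), for 0.2 s.
2. the sliding jaw has closed onto a sound bar lying lengthwise between the jaws and bears on it (value of joint gauge_carriage between 0.061 and 0.066 m and ((x of bar_a in the frame of gauge between -0.028 and -0.018 m and y of bar_a in the frame of gauge between -0.014 and 0.014 m and z of bar_a in the frame of gauge between 0.02 and 0.032 m and angle between bar_a's own x axis and vertical between 1.42 and 1.72 rad and angle between the x axis of bar_a and the x axis of gauge, either way round below 0.12 rad and contact force between gauge_jaw and bar_a above 0.3 N) or (x of bar_b in the frame of gauge between -0.028 and -0.018 m and y of bar_b in the frame of gauge between -0.014 and 0.014 m and z of bar_b in the frame of gauge between 0.02 and 0.032 m and angle between bar_b's own x axis and vertical between 1.42 and 1.72 rad and angle between the x axis of bar_b and the x axis of gauge, either way round below 0.12 rad and contact force between gauge_jaw and bar_b above 0.3 N) or (x of bar_c in the frame of gauge between -0.028 and -0.018 m and y of bar_c in the frame of gauge between -0.014 and 0.014 m and z of bar_c in the frame of gauge between 0.02 and 0.032 m and angle between bar_c's own x axis and vertical between 1.42 and 1.72 rad and angle between the x axis of bar_c and the x axis of gauge, either way round below 0.12 rad and contact force between gauge_jaw and bar_c above 0.3 N) or (x of bar_d in the frame of gauge between -0.028 and -0.018 m and y of bar_d in the frame of gauge between -0.014 and 0.014 m and z of bar_d in the frame of gauge between 0.02 and 0.032 m and angle between bar_d's own x axis and vertical between 1.42 and 1.72 rad and angle between the x axis of bar_d and the x axis of gauge, either way round below 0.12 rad and contact force between gauge_jaw and bar_d above 0.3 N))), for 0.02 s.
At the end, for the whole second after the job is handed in: Odd bars rest in the basket; one sound bar lies flat in the gauge along its travel (within 7 deg, 14 mm of the middle, 5 mm of the fixed jaw), gap 61 to 66 mm, jaw upright; other sound bars lie flat on the rack floor in its lanes; all at rest (x of bar_e in the frame of basket between -0.055 and 0.055 m and y of bar_e in the frame of basket between -0.075 and 0.075 m and z of bar_e in the frame of basket between 0 and 0.048 m and x of bar_f in the frame of basket between -0.055 and 0.055 m and y of bar_f in the frame of basket between -0.075 and 0.075 m and z of bar_f in the frame of basket between 0 and 0.048 m and x of bar_g in the frame of basket between -0.055 and 0.055 m and y of bar_g in the frame of basket between -0.075 and 0.075 m and z of bar_g in the frame of basket between 0 and 0.048 m and x of bar_h in the frame of basket between -0.055 and 0.055 m and y of bar_h in the frame of basket between -0.075 and 0.075 m and z of bar_h in the frame of basket between 0 and 0.048 m and x of bar_i in the frame of basket between -0.055 and 0.055 m and y of bar_i in the frame of basket between -0.075 and 0.075 m and z of bar_i in the frame of basket between 0 and 0.048 m and ((x of bar_a in the frame of gauge between -0.028 and -0.018 m and y of bar_a in the frame of gauge between -0.014 and 0.014 m and z of bar_a in the frame of gauge between 0.02 and 0.032 m and angle between bar_a's own x axis and vertical between 1.42 and 1.72 rad and angle between the x axis of bar_a and the x axis of gauge, either way round below 0.12 rad) or (x of bar_a in the frame of rack between -0.03 and 0.03 m and y of bar_a in the frame of rack between -0.085 and 0.085 m and z of bar_a in the frame of rack between 0.01 and 0.022 m and angle between bar_a's own x axis and vertical between 1.42 and 1.72 rad)) and ((x of bar_b in the frame of gauge between -0.028 and -0.018 m and y of bar_b in the frame of gauge between -0.014 and 0.014 m and z of bar_b in the frame of gauge between 0.02 and 0.032 m and angle between bar_b's own x axis and vertical between 1.42 and 1.72 rad and angle between the x axis of bar_b and the x axis of gauge, either way round below 0.12 rad) or (x of bar_b in the frame of rack between -0.03 and 0.03 m and y of bar_b in the frame of rack between -0.085 and 0.085 m and z of bar_b in the frame of rack between 0.01 and 0.022 m and angle between bar_b's own x axis and vertical between 1.42 and 1.72 rad)) and ((x of bar_c in the frame of gauge between -0.028 and -0.018 m and y of bar_c in the frame of gauge between -0.014 and 0.014 m and z of bar_c in the frame of gauge between 0.02 and 0.032 m and angle between bar_c's own x axis and vertical between 1.42 and 1.72 rad and angle between the x axis of bar_c and the x axis of gauge, either way round below 0.12 rad) or (x of bar_c in the frame of rack between -0.03 and 0.03 m and y of bar_c in the frame of rack between -0.085 and 0.085 m and z of bar_c in the frame of rack between 0.01 and 0.022 m and angle between bar_c's own x axis and vertical between 1.42 and 1.72 rad)) and ((x of bar_d in the frame of gauge between -0.028 and -0.018 m and y of bar_d in the frame of gauge between -0.014 and 0.014 m and z of bar_d in the frame of gauge between 0.02 and 0.032 m and angle between bar_d's own x axis and vertical between 1.42 and 1.72 rad and angle between the x axis of bar_d and the x axis of gauge, either way round below 0.12 rad) or (x of bar_d in the frame of rack between -0.03 and 0.03 m and y of bar_d in the frame of rack between -0.085 and 0.085 m and z of bar_d in the frame of rack between 0.01 and 0.022 m and angle between bar_d's own x axis and vertical between 1.42 and 1.72 rad)) and ((x of bar_a in the frame of gauge between -0.028 and -0.018 m and y of bar_a in the frame of gauge between -0.014 and 0.014 m and z of bar_a in the frame of gauge between 0.02 and 0.032 m and angle between bar_a's own x axis and vertical between 1.42 and 1.72 rad and angle between the x axis of bar_a and the x axis of gauge, either way round below 0.12 rad) or (x of bar_b in the frame of gauge between -0.028 and -0.018 m and y of bar_b in the frame of gauge between -0.014 and 0.014 m and z of bar_b in the frame of gauge between 0.02 and 0.032 m and angle between bar_b's own x axis and vertical between 1.42 and 1.72 rad and angle between the x axis of bar_b and the x axis of gauge, either way round below 0.12 rad) or (x of bar_c in the frame of gauge between -0.028 and -0.018 m and y of bar_c in the frame of gauge between -0.014 and 0.014 m and z of bar_c in the frame of gauge between 0.02 and 0.032 m and angle between bar_c's own x axis and vertical between 1.42 and 1.72 rad and angle between the x axis of bar_c and the x axis of gauge, either way round below 0.12 rad) or (x of bar_d in the frame of gauge between -0.028 and -0.018 m and y of bar_d in the frame of gauge between -0.014 and 0.014 m and z of bar_d in the frame of gauge between 0.02 and 0.032 m and angle between bar_d's own x axis and vertical between 1.42 and 1.72 rad and angle between the x axis of bar_d and the x axis of gauge, either way round below 0.12 rad)) and value of joint gauge_carriage between 0.061 and 0.066 m and linear speed of each of bar_a, bar_b, bar_c, bar_d, bar_e, bar_f, bar_g, bar_h, bar_i below 0.02 m/s and angle between gauge_jaw's own z axis and vertical below 0.06 rad); the robot touches nothing.
It fails at once if the gauge's sliding jaw is forced until it tilts by more than 0.15 rad (angle between gauge_jaw's own z axis and vertical above 0.15 rad).
It fails at once if a jar or the spoon is shifted by more than 4 cm (distance of any of jar_a, jar_b, spoon from where it was at the start of the episode above 0.04 m).
Of bar_a, bar_b, bar_c, bar_d only 2 to 3 are there at a start; the rules pass over those that are not, and their reading is None.
Of bar_e, bar_f, bar_g, bar_h, bar_i only 3 to 4 are there at a start; the rules pass over those that are not, and their reading is None.
At some moment in a run one of bar_e, bar_f, bar_g, bar_h, bar_i may be knocked a few centimetres aside while the robot is not near it.
Once in a run the grip may slacken for a moment while it holds something.
It also fails if it takes over 210 s, if anything falls off the work surface, if the arm or the gripper's body presses on something with over 40 N, if the wrist force passes 120 N, or if a joint passes its speed limit or range.

### The arm

A 6-joint arm with a two-finger parallel gripper is mounted at the origin on the work surface. World frame = base frame: x ahead of the robot, y to its left, z up, the work surface at z = 0. Lengths are in m, angles in rad, forces in N, time in s.
With the tool pointing down it reaches from about 0.375 to 0.925 m from the base axis. Payload 5.7 kg.
Tool frame: the origin (TCP) lies midway between the tips of the shut fingers; the grasp point (between the pads) lies 19 mm behind it; z points along the fingers, y is the line along which they close (so a half turn about z gives the same grasp; the last joint's range is limited). The gripper opens to 88 mm and grips with 3 to 60 N. Pads are 20 mm wide; open, the fingers measure 115 mm over their backs; the gripper's body (75 mm by 178 mm) begins 61 mm behind the grasp point.
Start: joints at [-0.115, 0.359, 1.51, -0, 1.272, -0.115], TCP at [0.6, -0, 0.223] pointing down, gripper open.
Joint ranges: [-2.97, 2.97], [-1.01, 2.36], [0.21, 2.38], [-0.96, 4.11], [0.2, 2.71], [-2.98, 2.98]. Speed limits (rad/s): [2.39, 2.39, 3.14, 3.14, 3.14, 3.14].

### API

Orientations are given as a unit quaternion [x, y, z, w].
In Python, from bench import move_ptp, servo_line, goto_joints, move_gripper, sleep, inverse_kinematics, capture, PlanningError, close_job, spot_in, silhouettes, current_clock, current_joint_pos, current_qvel, current_joint_torque, current_position, current_orientation, current_force, current_torque, current_finger_gap, current_grip_force gives the robot as it stands. Calls block until the motion is done:
- move_ptp(position, orientation): joint-space move of the TCP to a pose.
- servo_line(position, orientation=None, rate=0.15, contact_N=None): straight line of the TCP; orientation=None keeps the orientation; rate is the mean speed in m/s. With contact_N (N) it stops when the force on the tool has changed by that much, and returns True; else False.
- goto_joints(angles): joint-space move.
- move_gripper(opening): finger opening in m; the grip force is fixed at half the most; returns when the fingers have stopped.
- sleep(seconds).
- inverse_kinematics(position, orientation): joint angles nearest the present ones, or None.
- capture(name): name is "scene" or "side" or "wrist"; returns a dict with "image" (400x640x3 uint8, blue, green, red), "range_z" (400x640 float32, m along the optical axis (not along the pixel's ray), 0 where there is no reading), "intrinsics" (3x3 intrinsics, pixels), "k1" (the pictures are not rectified: a ray, as slopes to the right and down, at radius r is drawn at 1 + k1 r^2 times it, then the intrinsics apply), "R" (3x3) and "t" (3): a world point X has camera coordinates R X + t. Camera axes: x right, y down, z forward; pixel columns grow to the right and rows downward; lengths in m; the calibration is good to about 2 mm. A picture is of the moment at which its call begins.
A pose or a line that the arm cannot do raises PlanningError and nothing moves.
- close_job(): hands the job in; it is judged then, once.
Trained networks look in the newest picture that a camera, given by its name, has taken for a name from the list of things; names that differ only in an ending like _2 or _b are one class to them, and where a whole thing is asked for, a point or a joint stands for the part that bears it (a point fixed in the world has none). Each returns a list of dicts, best first, with "conf" (0 to 1); they miss things now and then, are a little off and sometimes report something else, mostly with a low value. They report only what shows in the picture. A call takes as long as a camera call. They do not tell look-alikes from the thing itself.
- spot_in(camera, query): "xy" ([column, row] in pixels, amid what is visible of it).
- silhouettes(camera, query): "region" (400x640 bool, what is visible of it) and "xy" ([column, row] in pixels, amid what is visible of it).
Readings, each from a call of its own:
- current_clock(): time.
- current_joint_pos(): joint angles.
- current_qvel(): joint speeds.
- current_joint_torque(): joint torques, N m.
- current_position(): TCP position.
- current_orientation(): TCP orientation.
- current_force(): force on the tool from outside, world axes, zero at the start.
- current_torque(): the same for the moment, N m.
- current_finger_gap(): finger opening in m.
- current_grip_force(): force on a finger pad.
Only numpy, scipy, OpenCV 4.12 (cv2) and the standard library are available. Lean on these libraries where they do the work, as an engineer would, in place of code of your own. Each camera call takes 0.05 s, during which the arm holds its last target. There are 200 camera calls.

## Working session

There is one attempt and no reset: what is moved stays moved. The work goes in short steps, each a Python script; the robot and the scene stay as the last script left them, time stands still between calls to the robot, and variables do not carry over. Pictures are saved under pics/ and viewed, at most 14 in all, crops included, and the job is handed in when it is done.

```bash
mkdir -p pics; ls
cat > h.py <<'E'
import numpy as np, cv2
from bench import *
def world(c, mask=None):
    K=c["intrinsics"];k1=c["k1"];R=np.array(c["R"]);t=np.array(c["t"])
    z=c["range_z"];v,u=np.mgrid[0:400,0:640]
    D=np.array([k1,0,0,0,0],float)
    p=cv2.undistortPoints(np.stack([u,v],-1).reshape(-1,1,2).astype(np.float64),np.array(K,float),D).reshape(400,640,2)
    X=np.concatenate([p*z[...,None],z[...,None]],-1)
    W=(X-t)@R
    W[z<=0]=np.nan
    return W
def save(c,n,crop=None,s=1):
    im=c["image"]
    if crop: a,b,d,e=crop; im=im[b:e,a:d]
    cv2.imwrite("pics/"+n,cv2.resize(im,None,fx=s,fy=s))
E
python3 - <<'E'
from h import *
for n in ["scene","side","wrist"]:
    c=capture(n); save(c,n+"0.png",s=1.25 if n=="scene" else 1)
    print(n,np.array(c["R"]).round(3).tolist(),np.array(c["t"]).round(3),c["k1"],np.array(c["intrinsics"]).round(1).tolist())
    np.savez(n+"0.npz",W=world(c),im=c["image"])
    for q in ["bar_a","bar_e","bar_g","bar_i","basket","rack","gauge","gauge_jaw","gauge_handle","jar_a","jar_b","spoon"]:
        W=world(c)
        for d in spot_in(n,q):
            x,y=np.array(d["xy"]).round().astype(int)
            print(n,q,round(d["conf"],2),x,y,W[y,x].round(3))
E
```

```text
pics
scene [[-0.622, 0.783, 0.007], [0.597, 0.481, -0.642], [-0.506, -0.396, -0.766]] [ 0.301 -0.344  1.481] 0.02735266605320243 [[413.1, 0.0, 328.3], [0.0, 413.1, 204.3], [0.0, 0.0, 1.0]]
scene bar_a 0.81 300 186 [ 0.554 -0.049  0.025]
scene bar_a 0.73 277 170 [ 0.548 -0.146  0.024]
scene bar_a 0.72 337 204 [0.539 0.076 0.023]
scene bar_a 0.72 330 274 [0.728 0.2   0.023]
scene bar_a 0.71 389 206 [0.451 0.192 0.019]
scene bar_a 0.71 319 228 [0.636 0.09  0.024]
scene bar_a 0.59 334 172 [ 0.446 -0.008  0.023]
scene bar_a 0.54 363 188 [0.438 0.094 0.015]
scene bar_a 0.47 284 213 [ 0.655 -0.02   0.02 ]
scene bar_a 0.17 260 196 [ 0.661 -0.103  0.037]
scene bar_e 0.81 300 186 [ 0.554 -0.049  0.025]
scene bar_e 0.73 277 170 [ 0.548 -0.146  0.024]
scene bar_e 0.72 337 204 [0.539 0.076 0.023]
scene bar_e 0.72 330 274 [0.728 0.2   0.023]
scene bar_e 0.71 389 206 [0.451 0.192 0.019]
scene bar_e 0.71 319 228 [0.636 0.09  0.024]
scene bar_e 0.59 334 172 [ 0.446 -0.008  0.023]
scene bar_e 0.54 363 188 [0.438 0.094 0.015]
scene bar_e 0.47 284 213 [ 0.655 -0.02   0.02 ]
scene bar_e 0.17 260 196 [ 0.
[... 5317 characters left out ...]

wrist bar_i 0.95 178 22 [0.441 0.181 0.025]
wrist bar_i 0.95 268 117 [0.538 0.076 0.024]
wrist bar_i 0.94 282 278 [ 0.547 -0.148  0.023]
wrist bar_i 0.9 354 192 [ 0.646 -0.019  0.025]
wrist bar_i 0.9 181 114 [0.431 0.08  0.025]
wrist bar_i 0.88 205 188 [ 0.451 -0.013  0.025]
wrist bar_i 0.73 280 216 [ 0.548 -0.052  0.025]
wrist bar_i 0.65 430 19 [0.725 0.183 0.025]
wrist bar_i 0.58 349 108 [0.637 0.087 0.023]
wrist basket 0.77 234 351 [ 0.457 -0.302  0.003]
wrist rack 0.7 311 346 [ 0.587 -0.282  0.012]
wrist jar_a 0.93 359 258 [ 0.653 -0.103  0.047]
wrist jar_a 0.86 198 253 [ 0.441 -0.096  0.048]
wrist jar_b 0.93 359 258 [ 0.653 -0.103  0.047]
wrist jar_b 0.86 198 253 [ 0.441 -0.096  0.048]
```

View pics/wrist0.png

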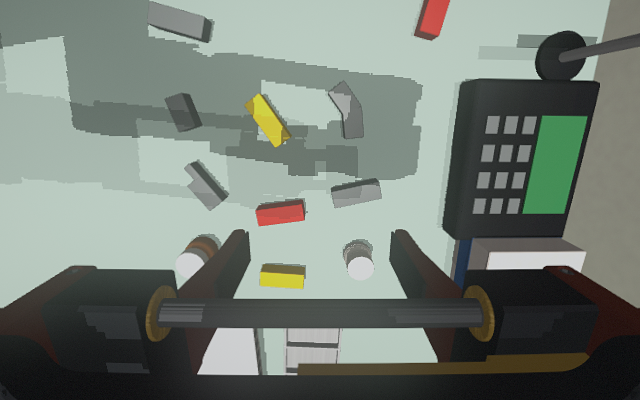

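View pics/scene0.png

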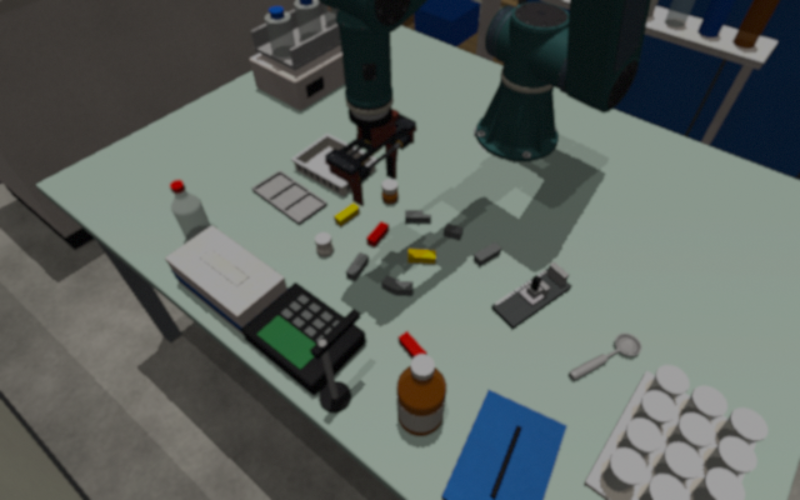

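```bash
cat >> h.py <<'E'
def blobs(W,im,zlo=0.016,zhi=0.032,box=(0.38,0.8,-0.2,0.24),amin=25):
    """connected top faces in a 1 mm world grid: (centre, L, Wd, yaw of long side, saturation, area mm2, contour)"""
    x0,x1,y0,y1=box
    with np.errstate(invalid='ignore'):
        m=(W[...,2]>zlo)&(W[...,2]<zhi)&(W[...,0]>x0)&(W[...,0]<x1)&(W[...,1]>y0)&(W[...,1]<y1)
    n,l=cv2.connectedComponents(m.astype(np.uint8))
    sat=cv2.cvtColor(im,cv2.COLOR_BGR2HSV)[...,1]; out=[]
    for i in range(1,n):
        k=l==i
        if k.sum()<amin: continue
        p=W[k][:,:2]; zt=np.percentile(W[k][:,2],80)
        k2=k&(W[...,2]>zt-0.006)
        p=(W[k2][:,:2]*1000).astype(np.float32)
        (cx,cy),(a,b),ang=cv2.minAreaRect(p)
        h=cv2.convexHull(p)
        th=ang if a>=b else ang+90
        out.append(dict(c=np.array([cx,cy])/1000,L=max(a,b),w=min(a,b),yaw=np.deg2rad((th+90)%180-90),sat=np.median(sat[k2]),hull=cv2.contourArea(h),n=k2.sum(),mean=p.mean(0)/1000,p=p,zt=zt))
    return out
def show(bs):
    for b in bs: print(b["c"].round(3),"L%.0f w%.0f yaw%.0f sat%d hull%.0f n%d z%.3f mean"%(b["L"],b["w"],np.rad2deg(b["yaw"]),b["sat"],b["hull"],b["n"],b["zt"]),b["mean"].round(3))
E
python3 - <<'E'
from h import *
d=np.load("wrist0.npz"); show(blobs(d["W"],d["im"]))
print(current_orientation(), current_clock())
Q=current_orientation()
move_ptp([0.55,0.05,0.30],Q)   # over-view
c=capture("wrist"); save(c,"w1.png"); np.savez("w1.npz",W=world(c),im=c["image"]); show(blobs(world(c),c["image"]))
move_ptp([0.50,0.20,0.25],Q)
c=capture("wrist"); save(c,"w2.png"); np.savez("w2.npz",W=world(c),im=c["image"]); show(blobs(world(c),c["image"],box=(0.36,0.65,0.22,0.5),zlo=.006,zhi=.1))
for q in ("gauge","gauge_jaw","gauge_handle"):
    for e in silhouettes("wrist",q): r=e["region"]; print(q,e["conf"],e["xy"],np.nanmedian(world(c)[r],0))
print(current_clock())
E
```

```text
[0.438 0.183] L65 w25 yaw-15 sat11 hull1578 n1371 z0.025 mean [0.438 0.183]
[0.73  0.187] L38 w24 yaw75 sat161 hull847 n776 z0.025 mean [0.729 0.186]
[0.636 0.083] L70 w32 yaw-68 sat11 hull1800 n1143 z0.025 mean [0.636 0.084]
[0.776 0.021] L197 w7 yaw89 sat30 hull875 n521 z0.029 mean [0.776 0.027]
[0.43  0.082] L42 w25 yaw-73 sat17 hull1038 n738 z0.025 mean [0.431 0.082]
[0.536 0.072] L64 w25 yaw-54 sat177 hull1522 n1056 z0.025 mean [0.536 0.072]
[ 0.443 -0.012] L64 w25 yaw-52 sat11 hull1379 n767 z0.025 mean [ 0.447 -0.013]
[ 0.649 -0.022] L64 w24 yaw13 sat9 hull1534 n887 z0.025 mean [ 0.649 -0.021]
[ 0.547 -0.051] L64 w24 yaw8 sat155 hull1511 n838 z0.025 mean [ 0.547 -0.05 ]
[ 0.433 -0.099] L40 w17 yaw-17 sat90 hull513 n178 z0.028 mean [ 0.437 -0.099]
[ 0.654 -0.11 ] L38 w20 yaw15 sat15 hull582 n143 z0.023 mean [ 0.653 -0.106]
[ 0.546 -0.151] L63 w25 yaw-4 sat184 hull1544 n708 z0.025 mean [ 0.546 -0.15 ]
[ 7.07116303e-01  7.07097254e-01 -4.57303614e-05 -6.82465223e-05] 1.95
[0.733 0.2  ] L63 w25 yaw76 sat163 hull1545 n847 z0.025 mean [0.732 0.201]
[0.437 0.184] L64 w25 yaw-16 sat15 
[... 437 characters left out ...]
w24 yaw13 sat10 hull1521 n575 z0.025 mean [ 0.649 -0.021]
[ 0.547 -0.05 ] L64 w24 yaw8 sat158 hull1514 n548 z0.025 mean [ 0.547 -0.05 ]
[ 0.444 -0.106] L36 w11 yaw-70 sat88 hull259 n81 z0.028 mean [ 0.444 -0.103]
[ 0.651 -0.11 ] L37 w19 yaw29 sat16 hull540 n101 z0.024 mean [ 0.651 -0.107]
[ 0.546 -0.151] L64 w25 yaw-6 sat179 hull1554 n484 z0.025 mean [ 0.546 -0.15 ]
[0.441 0.331] L90 w44 yaw-15 sat4 hull3546 n1532 z0.032 mean [0.44 0.33]
gauge 0.59 [292.7, 78.8] [0.47350374 0.32136718 0.01522293]
gauge_jaw 0.91 [289.4, 75.1] [0.46443384 0.32127807 0.04440708]
gauge_jaw 0.4 [401.2, 225.8] [0.62412141 0.11490854 0.01072133]
gauge_handle 0.92 [290.3, 79.9] [0.46444431 0.32131305 0.04427855]
3.4
```

View pics/w1.png

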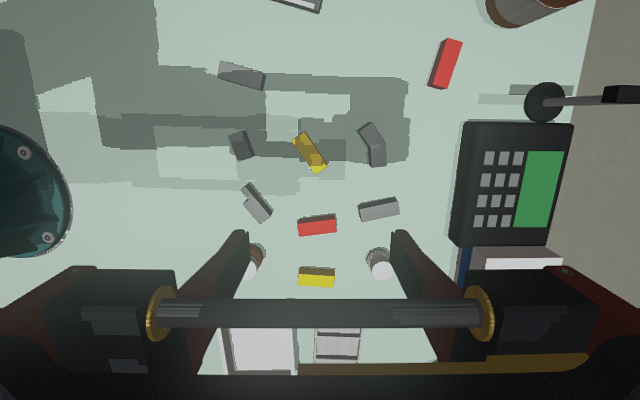

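View pics/w2.png

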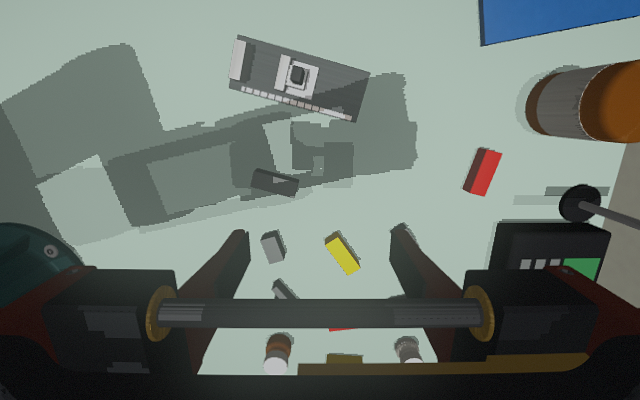

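```bash
cat >> h.py <<'E'
from scipy.spatial.transform import Rotation as Ro
from scipy.optimize import minimize
Q0=Ro.from_quat([0.70710678,0.70710678,0,0])
def q(phi):
    phi=(phi+np.pi/2)%np.pi-np.pi/2
    return (Ro.from_euler('z',phi)*Q0).as_quat().tolist()
def look(n="wrist",**k):
    c=capture(n); return c,blobs(world(c),c["image"],**k)
def near(xy,bs,r=0.08):
    bs=[b for b in bs if b["sat"]<60 and b["hull"]>850 and b["w"]>18 and b["L"]<80]
    b=min(bs,key=lambda b:np.hypot(*(b["c"]-xy)),default=None)
    return b if b is not None and np.hypot(*(b["c"]-xy))<r else None
def find(xy):
    move_ptp([xy[0],xy[1]-0.05,0.22],q(0)); c,bs=look(); return near(np.array(xy),bs)
def bent_fit(b):
    p=b["p"]; c0=p.mean(0)
    def rect(L,th): # strip from origin along direction th
        d=np.array([np.cos(th),np.sin(th)]);return d
    def cost(v,s):
        ox,oy,th=v; r=p-[ox,oy]; tot=[]
        for a in (th+np.pi,th+s*np.pi/6):
            d=np.array([np.cos(a),np.sin(a)]); t=r@d; w=r@[-d[1],d[0]]
            tot.append(np.hypot(np.maximum(np.maximum(t-34,-t),0),np.maximum(abs(w)-12,0)))
        return np.square(np.minimum(*tot)).mean()
    best=min((minimize(cost,[*c0,t],args=(s,),method="Nelder-Mead",options=dict(maxiter=600)) for t in np.arange(0,2*np.pi,np.pi/6) for s in (1,)),key=lambda r:r.fun)
    ox,oy,th=best.x; print("bent",best.fun.round(2),best.x.round(2))
    return np.array([ox,oy])/1000-0.016*np.array([np.cos(th),np.sin(th)]),th
def pick(xy,yaw,z=0.005,op=0.052):
    qq=q(yaw+np.pi/2)
    move_ptp([*xy,0.15],qq); move_gripper(op)
    servo_line([*xy,z],rate=0.12,contact_N=15)
    move_gripper(0.0); servo_line([*xy,0.15],rate=0.15)
    print("gap",round(current_finger_gap(),4),"F",round(current_grip_force(),1),"t",current_clock())
    return current_finger_gap()>0.015
E
python3 - <<'E'
from h import *
move_ptp([0.51,-0.29,0.30],q(0))
c=capture("wrist"); save(c,"w3.png"); W=world(c); np.savez("w3.npz",W=W,im=c["image"])
for qn in ("basket","rack"):
    e=silhouettes("wrist",qn)[0]; m=e["region"].copy(); P=W[m]; 
    for lo,hi in ((-.01,.009),(.01,.018),(.03,.044)):
        k=(P[:,2]>lo)&(P[:,2]<hi)
        if k.sum()>30:
            r=cv2.minAreaRect((P[k][:,:2]*1000).astype(np.float32)); print(qn,round(e["conf"],2),lo,k.sum(),np.round(r[0],1),np.round(r[1],1),round(r[2],1))
W=np.load("w2.npz")["W"]
W2=W[(abs(W[...,0]-.47)<.13)&(abs(W[...,1]-.33)<.09)]
for lo,hi in ((.009,.018),(.036,.0425),(.0425,.046),(.046,.051),(.065,.08)):
    k=(W2[:,2]>lo)&(W2[:,2]<hi)
    if k.sum()>4:
        r=cv2.minAreaRect((W2[k][:,:2]*1000).astype(np.float32)); print("g",lo,k.sum(),np.round(r[0],1),np.round(r[1],1),round(r[2],1),W2[k].mean(0).round(3))
b=np.load("w1.npz"); bb=near(np.array([.636,.084]),blobs(b["W"],b["im"])); print(bent_fit(bb))
E
```

```text
basket 0.74 -0.01 7449 [ 423.1 -303.9] [198.8 149.7] 87.9
basket 0.74 0.01 272 [ 395.6 -327.8] [ 96.9 201.1] 38.1
basket 0.74 0.03 2266 [ 433.8 -297.5] [138.8 178.9] 1.5
rack 0.77 -0.01 5082 [ 588.3 -314.8] [188.1  98.2] 87.1
rack 0.77 0.01 1267 [ 587.1 -311.3] [181.1  92.6] 87.1
g 0.009 5175 [474.3 321.6] [ 66.9 175. ] 75.4 [0.483 0.32  0.015]
g 0.036 266 [442.9 325.9] [43.5 84.6] 70.2 [0.458 0.323 0.04 ]
g 0.0425 400 [440.1 329.7] [42.9 85.5] 74.3 [0.453 0.327 0.044]
g 0.046 522 [439.6 330.9] [44.1 87. ] 75.1 [0.407 0.34  0.048]
g 0.065 191 [475.5 320.8] [16.3 12.2] 75.3 [0.476 0.321 0.075]
bent 0.03 [640.35  85.     1.68]
(array([0.64214806, 0.06910021]), np.float64(1.6833166624083065))
```

View pics/w3.png

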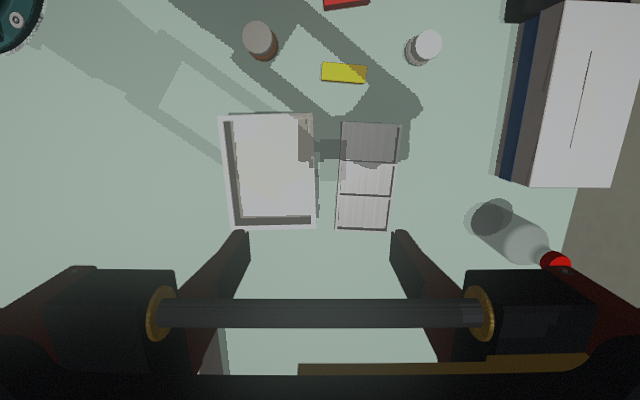

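```bash
cat > r.py <<'E'
from h import *
W=np.load("w3.npz")["W"]; k=(W[...,2]>.034)&(W[...,2]<.042)&(abs(W[...,0]-.434)<.08)&(abs(W[...,1]+.298)<.1)
P=W[k][:,:2]
for a in np.deg2rad(np.arange(-5,5.1,1)):
    r=P@np.array([[np.cos(a),-np.sin(a)],[np.sin(a),np.cos(a)]]); l,h=np.percentile(r,1,0),np.percentile(r,99,0)
    A=np.prod(h-l)
    if a<-.08 or A<best[0]: best=(A,a,(l+h)/2,h-l)
A,by,m,s=best; bc=np.array([[np.cos(by),-np.sin(by)],[np.sin(by),np.cos(by)]])@m; print("basket",bc,np.rad2deg(by),s)
R=np.array([[np.cos(by),-np.sin(by)],[np.sin(by),np.cos(by)]])
def drop(off):
    xy=bc+R@np.array(off); qq=q(by+np.pi/2)
    move_ptp([*xy,0.15],qq); print("carry gap",round(current_finger_gap(),4))
    servo_line([*xy,0.030],rate=0.12,contact_N=12); move_gripper(0.040); servo_line([*xy,0.15],rate=0.2)
for name,xy,off in (("short",(.43,.083),(0,-.047)),("chip",(.443,-.012),(0,.047)),("bent",(.636,.084),(0,0))):
    b=find(xy)
    if b is None: print(name,"not found"); break
    show([b]); g,yaw=b["c"],b["yaw"]; u=np.array([np.cos(yaw),np.sin(yaw)])
    if name=="chip": g=g+0.010*u*np.sign((b["mean"]-b["c"])@u)
    if name=="bent": g,yaw=bent_fit(b)
    if not pick(g,yaw): print(name,"missed"); break
    drop(off)
move_ptp([0.47,-0.29,0.30],q(0)); c=capture("wrist"); save(c,"w4.png"); print(current_clock())
E
python3 r.py
```

```text
basket [ 0.43418311 -0.29711556] 1.0 [0.13781056 0.17750944]
[0.429 0.082] L42 w24 yaw-73 sat13 hull986 n664 z0.025 mean [0.429 0.083]
gap 0.0239 F 30.0 t 10.8667
carry gap 0.0236
[ 0.443 -0.012] L64 w24 yaw-53 sat14 hull1373 n844 z0.025 mean [ 0.446 -0.015]
gap 0.0239 F 30.0 t 20.025
carry gap 0.024
[0.636 0.084] L70 w31 yaw-68 sat11 hull1801 n1086 z0.025 mean [0.636 0.084]
bent 0.03 [640.53  84.86   1.68]
gap 0.0237 F 29.9 t 29.1833
carry gap 0.0235
34.5083
```

View pics/w4.png

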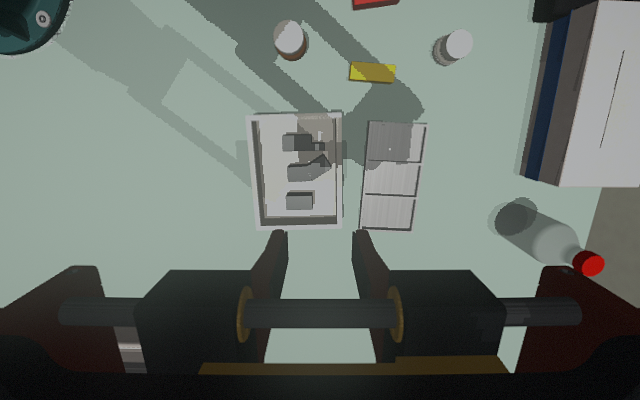

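```bash
cat > g.py <<'E'
from h import *
def gauge(tag):
    move_ptp([0.47,0.26,0.24],q(0)); c=capture("wrist"); save(c,tag); W=world(c)
    W=W[(abs(W[...,0]-.47)<.13)&(abs(W[...,1]-.33)<.09)]
    def rc(lo,hi):
        k=(W[:,2]>lo)&(W[:,2]<hi); r=cv2.minAreaRect((W[k][:,:2]*1000).astype(np.float32)); return np.array(r[0])/1000,r[1],r[2],k.sum()
    c,s,a,n=rc(.009,.018); h,hs,_,_=rc(.068,.08)
    if s[0]<s[1]: a+=90
    a=np.deg2rad((a+90)%180-90); u=np.array([np.cos(a),np.sin(a)])
    o=c-0.0105*u; hl=(h-o)@u
    print("bed",c.round(4),np.round(s),"yaw",np.rad2deg(a).round(1),"handle",h.round(4),np.round(hs),"local",hl.round(4),((h-o)@[-u[1],u[0]]).round(4),"gap",(hl-.026+.055).round(4))
    return o,u,a,h
if __name__=="__main__":
    o,u,a,h=gauge("g0.png"); np.savez("g.npz",o=o,u=u,a=a)
    qq=q(a+np.pi/2); gap=(h-o)@u+.029
    move_ptp([*h,0.14],qq); move_gripper(0.045); servo_line([*h,0.047],rate=0.1,contact_N=10)
    move_gripper(0.0); print("grip",current_finger_gap(),current_force())
    p=h+(0.092-gap)*u; print(servo_line([*p,current_position()[2]],rate=0.06,contact_N=10),current_position(),current_force())
    move_gripper(0.045); servo_line([*current_position()[:2],0.14],rate=0.15)
    gauge("g1.png"); print(current_clock())
E
python3 g.py
```

```text
bed [0.4741 0.3221] [ 66. 176.] yaw -14.9 handle [0.4757 0.3216] [16. 12.] local 0.0122 -0.0001 gap 0.0412
grip 0.015854310485980273 [-1.1334406  -1.98196065  3.15700056]
False [0.52544059 0.30809806 0.04725006] [ 0.1200384  -3.9547981   3.90855197]
bed [0.4739 0.3222] [ 66. 176.] yaw -14.9 handle [0.5255 0.3084] [16. 12.] local 0.064 -0.0 gap 0.093
43.2583
```

View pics/g1.png

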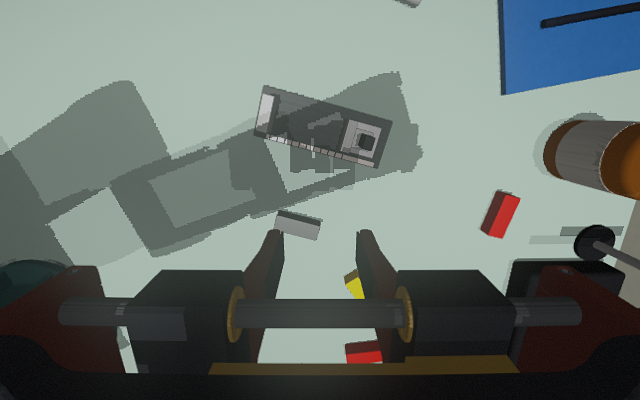

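```bash
cat > p.py <<'E'
from h import *
from g import gauge
d=np.load("g.npz"); o,u,a=d["o"],d["u"],float(d["a"])
b=find((.437,.184)); show([b])
assert pick(b["c"],b["yaw"])
x=o-0.0215*u; qq=q(a+np.pi/2)
move_ptp([*x,0.12],qq); print("carry",current_finger_gap())
print(servo_line([*x,0.0195],rate=0.06,contact_N=6),current_position())
move_gripper(0.040); servo_line([*x,0.14],rate=0.15)
gauge("g2.png")
c,bs=look(box=(.36,.6,.25,.42),zlo=.034,zhi=.0425); show(bs); print("target",x,current_clock())
E
python3 p.py
```

```text
[0.437 0.184] L64 w24 yaw-16 sat13 hull1521 n1023 z0.025 mean [0.437 0.184]
gap 0.0238 F 30.0 t 48.375
carry 0.024165355318958415
False [0.44337257 0.33039455 0.01982287]
bed [0.4738 0.3221] [ 66. 176.] yaw -14.9 handle [0.5255 0.3084] [16. 12.] local 0.064 -0.0 gap 0.093
[0.442 0.328] L66 w37 yaw-15 sat11 hull1970 n1073 z0.039 mean [0.442 0.331]
[0.523 0.309] L24 w23 yaw76 sat4 hull523 n183 z0.041 mean [0.52  0.311]
target [0.44315087 0.33028926] 53.4667
```

View pics/g2.png

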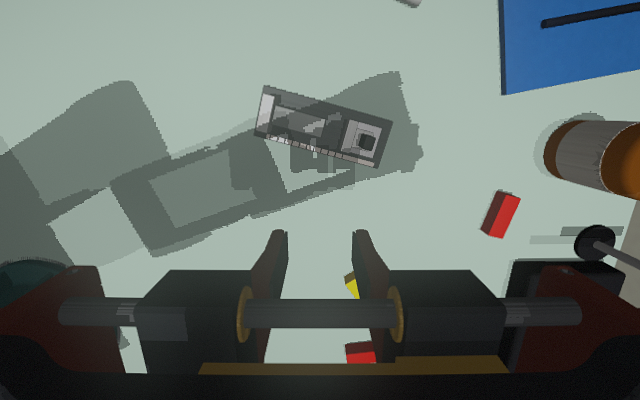

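```bash
cat > s.py <<'E'
from h import *
from g import gauge
d=np.load("g.npz"); o,u,a=d["o"],d["u"],float(d["a"])
h=o+0.064*u; qq=q(a+np.pi/2)
move_ptp([*h,0.14],qq); move_gripper(0.045); servo_line([*h,0.047],rate=0.1,contact_N=10)
move_gripper(0.0); print("grip",current_finger_gap(),current_force())
z=current_position()[2]
p=o+(0.068-.029)*u; print(servo_line([*p,z],rate=0.04,contact_N=8)); sleep(0.3); f0=np.array(current_force()); print(f0)
p=o+(0.060-.029)*u; print(servo_line([*p,z],rate=0.01,contact_N=4.5))
sleep(0.3); f=np.array(current_force()); print("stop gap",(np.array(current_position())[:2]-o)@u+.029,"dF along u",(f-f0)[:2]@u)
E
python3 s.py
```

```text
grip 0.01581394358124882 [-0.88253116 -2.2022992   4.54317659]
False
[-2.19682321 -3.86634495  5.59641735]
True
stop gap 0.06449901365432471 dF along u 0.945629151744886
```

Run:
```python
from h import *
d=np.load("g.npz"); o,u=d["o"],d["u"]
for i in range(6):
    p=np.array(current_position()); x=p[:2]-0.0007*u
    r=servo_line([*x,p[2]],rate=0.01,contact_N=8); sleep(0.15)
    f=np.array(current_force()); print(r,((np.array(current_position())[:2]-o)@u+.029).round(5),f.round(2),(f[:2]@u).round(2),np.array(current_torque()).round(2))
    if r or f[:2]@u>5: break
```

```text
False 0.06442 [ 3.46 -0.58  1.88] 3.5 [ 0.19 -0.8  -0.05]
False 0.06436 [ 6.09 -1.26 -0.33] 6.21 [-0.03 -1.04 -0.02]
```

```bash
python3 - <<'E'
from h import *
from g import gauge
sleep(0.2); move_gripper(0.045); servo_line([*current_position()[:2],0.14],rate=0.1)
gauge("g3.png")
b=find((.649,-.022)); show([b])
assert pick(b["c"],b["yaw"])
ry=np.deg2rad(-2.9); x=np.array([.587,-.311]); qq=q(ry+np.pi/2)
move_ptp([*x,0.12],qq); print("carry",current_finger_gap())
print(servo_line([*x,0.010],rate=0.06,contact_N=6),current_position())
move_gripper(0.042); servo_line([*x,0.14],rate=0.15)
move_ptp([0.51,-0.29,0.30],q(0)); c=capture("wrist"); save(c,"w5.png")
bs=blobs(world(c),c["image"],box=(.37,.65,-.41,-.2)); show(bs)
c2=capture("scene"); save(c2,"s5.png",s=1.25); print(current_clock())
E
python3 -c "
import cv2,numpy as np
a=cv2.imread('pics/g3.png')[60:260,200:440];b=cv2.imread('pics/w5.png')[80:280,200:440]
cv2.imwrite('pics/c.png',cv2.resize(np.vstack([a,b]),None,fx=1.5,fy=1.5))"
```

```text
bed [0.4738 0.3221] [ 66. 176.] yaw -14.8 handle [0.4979 0.3157] [16. 12.] local 0.0354 -0.0001 gap 0.0644
[ 0.649 -0.022] L64 w24 yaw13 sat13 hull1529 n1021 z0.025 mean [ 0.649 -0.022]
gap 0.0235 F 30.0 t 68.525
carry 0.024091269396596317
False [ 0.58724743 -0.31113554  0.01036936]
[ 0.396 -0.329] L201 w98 yaw-52 sat15 hull10040 n328 z0.029 mean [ 0.401 -0.333]
[ 0.446 -0.251] L64 w24 yaw0 sat8 hull1343 n586 z0.029 mean [ 0.441 -0.251]
[ 0.453 -0.293] L69 w31 yaw18 sat7 hull1803 n684 z0.029 mean [ 0.453 -0.293]
[ 0.589 -0.311] L64 w24 yaw-3 sat8 hull1521 n636 z0.029 mean [ 0.589 -0.31 ]
[ 0.437 -0.345] L43 w24 yaw1 sat8 hull994 n395 z0.029 mean [ 0.437 -0.344]
76.1083
```

View pics/c.png

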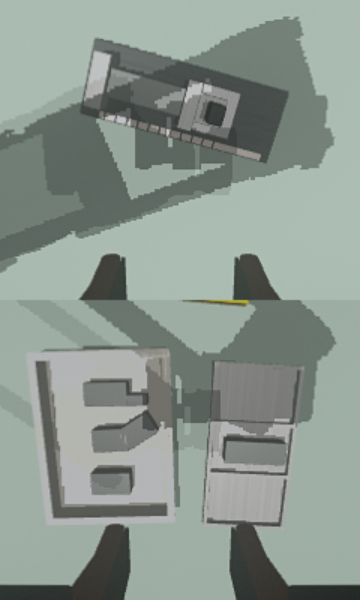

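View pics/s5.png

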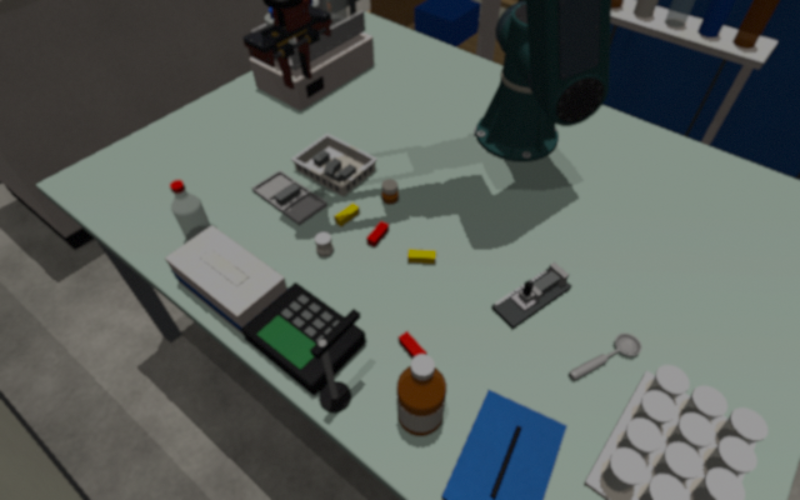

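The gauge view shows the bar held at a gap of about 64.4 mm. The basket holds the three odd bars and the middle rack lane holds the other sound bar flat. In the scene view no grey bars are left on the bench and the jars and spoon look unmoved.

```bash
python3 -c "
from bench import *
print(close_job())"
```

```text
the job is handed in; nothing more can be done
None
```

I handed the job in after about 76 s of robot time, and the hand-in gave no verdict: the short, chipped and bent bars are in the basket, one sound bar is held in the gauge at a gap of about 64.4 mm, and the other lies flat in the rack's middle lane.

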